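# Hang the tyre-lever tray on the bench pegboard's two pegs

## Task

Hang the small steel tray, with its two tyre levers still lying in it, on the two bare pegs of the low blue pegboard on the bench: both pegs through the two holes of the tray's back, the back pushed right up against the board, the tray's weight on the pegs. Spill nothing and leave the other things on the bench where they are.

Things in the scene. Friction and masses are not known exactly. Their poses are not given: they have to be found in the camera images.
- tray: Loose steel tray, about 0.45 kg, standing on the bench: upright back 180 mm wide (y), 8 mm thick (x), 110 mm high, with a tab on the middle of its top edge and, along its foot, an open trough towards -x, 60 mm deep and 28 mm high. Origin: middle of the underside of the back. x goes through the back, from the trough side to the plain rear side; y along the back; z up.
- tray_tab (a point): Centre of the tray's carrying tab: 70 mm wide (y), 8 mm thick (x), 50 mm high (109 to 159 mm above the tray's underside). The point is 134 mm above the underside, in the middle of the thickness. Axes as the tray's.
- hole_left (a point): Centre of the tray's +y hole: round, 18 mm diameter, through the 8 mm back along x; the point is in the middle of the thickness, 65 mm to +y of the tab's centre and 44 mm below it. Axes as the tray's.
- hole_right (a point): The same hole at the other end, 65 mm to -y of the tab's centre. Axes as the tray's.
- pegboard: Fixed blue perforated steel panel, 460 mm wide (y), facing the robot, top edge 205 mm above the bench; its steel foot reaches 25 mm in front of it. Two bare pegs, 130 mm apart, near the top; tools on short hooks hang near its ends, 140 mm and more from its middle. Origin: middle of the front face, at bench height. x points into the panel, square to its face, y along it, z up.
- peg_left (a point): Where the axis of the +y peg leaves the panel's front face, 190 mm above the bench. The peg is a round bar of 8 mm diameter that points to -x and rises 5 degrees: its rounded tip is 56 mm out from the face, 4.5 mm higher than the root. A hung tray has its hole centres 5 mm below the pegs' axes, its rear on the panel and its tab above the panel's top edge. Axes as the pegboard's.
- peg_right (a point): The same for the -y peg, 130 mm from the other. Axes as the pegboard's.
- lever_a_mid (a point): Black plastic tyre lever, about 110 x 17 x 7 mm, lying loose in the tray's trough along the tray's y; this point is its middle.
- lever_b_mid (a point): The second, equal tyre lever in the trough, beside the first.
- lever_a: The first tyre lever; origin in the middle of its underside, x along it.
- lever_b: The second tyre lever; origin in the middle of its underside, x along it.
- rotor_mid (a point): Bystander: steel brake disc of 160 mm diameter, 5 mm thick, lying flat on the bench; its centre.
- spanner_mid (a point): Bystander: steel spanner 190 mm long, under 15 mm high, lying on the bench in front of the pegboard, along it; about its middle.
- cassette_mid (a point): Bystander: stack of sprockets 112 mm in diameter at the bottom, 38 mm high, lying on the bench; its centre.
- oil_mid (a point): Bystander: white bottle 48 mm in diameter, 150 mm high, standing; its centre.
- grease_mid (a point): Bystander: jar 72 mm in diameter, 75 mm high, standing; its centre.
- pedal_mid (a point): Bystander: flat black pedal 100 x 90 x 22 mm with a short axle, lying on the bench; its centre.
- hub_mid (a point): Bystander: aluminium wheel hub 60 mm in diameter, 108 mm high, standing on end; its centre.
Mind the look-alikes: they are no part of the job. What is shaped like the lever_b but brown is not meant.

How it is judged:
At the end, for the whole second after the job is handed in: Each hole's centre is within 7 mm sideways of its peg, 1 to 9 mm below where the peg leaves the panel and within 16 mm of the panel's face (rear face at most 12 mm from it); tray upright within 0.15 rad; both levers in the trough; all at rest (x of hole_left in the frame of peg_left between -0.016 and 0 m and y of hole_left in the frame of peg_left between -0.007 and 0.007 m and z of hole_left in the frame of peg_left between -0.009 and -0.001 m and x of hole_right in the frame of peg_right between -0.016 and 0 m and y of hole_right in the frame of peg_right between -0.007 and 0.007 m and z of hole_right in the frame of peg_right between -0.009 and -0.001 m and angle between tray_tab's own z axis and vertical below 0.15 rad and linear speed of each of lever_a, lever_b, tray below 0.02 m/s and x of lever_a_mid in the frame of tray_tab between -0.062 and -0.004 m and y of lever_a_mid in the frame of tray_tab between -0.088 and 0.088 m and z of lever_a_mid in the frame of tray_tab between -0.134 and -0.1 m and x of lever_b_mid in the frame of tray_tab between -0.062 and -0.004 m and y of lever_b_mid in the frame of tray_tab between -0.088 and 0.088 m and z of lever_b_mid in the frame of tray_tab between -0.134 and -0.1 m); the robot touches nothing.
It fails at once if a tyre lever falls out of the tray (not (x of lever_a_mid in the frame of tray_tab between -0.062 and -0.004 m and y of lever_a_mid in the frame of tray_tab between -0.088 and 0.088 m and z of lever_a_mid in the frame of tray_tab between -0.134 and -0.1 m and x of lever_b_mid in the frame of tray_tab between -0.062 and -0.004 m and y of lever_b_mid in the frame of tray_tab between -0.088 and 0.088 m and z of lever_b_mid in the frame of tray_tab between -0.134 and -0.1 m)).
It fails at once if another thing on the bench is shifted or knocked over (moved more than 25 mm) (distance of any of rotor_mid, spanner_mid, cassette_mid, oil_mid, grease_mid, pedal_mid, hub_mid from where it was at the start of the episode above 0.025 m).
It also fails if it takes over 54 s, if anything falls off the work surface, if the arm or the gripper's body presses on something with over 40 N, if the wrist force passes 120 N, or if a joint passes its speed limit or range.

## Robot

A 7-joint arm with a two-finger parallel gripper is mounted at the origin on the work surface. World frame = base frame: x ahead of the robot, y to its left, z up, the work surface at z = 0. Lengths are in m, angles in rad, forces in N, time in s.
With the tool pointing down it reaches from about 0.425 to 0.925 m from the base axis. Payload 6.8 kg.
Tool frame: the origin (TCP) lies midway between the tips of the shut fingers; the grasp point (between the pads) lies 19 mm behind it; z points along the fingers, y is the line along which they close (so a half turn about z gives the same grasp; the last joint's range is limited). The gripper opens to 85 mm and grips with 20 to 120 N. Pads are 22 mm wide; open, the fingers measure 114 mm over their backs; the gripper's body (76 mm by 85 mm) begins 54 mm behind the grasp point. The pads swing forward as they close: fully open they stand 13 mm farther back than shut.
Start: joints at [-1.299, 0.477, 0.022, 1.555, -0.011, 1.109, -0.083], TCP at [0.25, 0.627, 0.231] pointing down, gripper open.
Joint ranges: [-2.96, 2.96], [-0.34, 2.1], [-1.41, 1.46], [0.24, 2.44], [-1.37, 4.51], [0.17, 1.92], [-2.96, 2.96]. Speed limits (rad/s): [2.39, 2.39, 3.14, 3.14, 3.14, 3.14, 3.14].

## Interface

Orientations are given as a unit quaternion [w, x, y, z].
In Python, from station import * gives the robot as it stands. The module is installed in compiled form; this text tells all that it offers.
- The arm moves only by the shell command python3 -m jog 'ROWS' [OPENING] [FORCE]. ROWS is JSON, a list of rows, each an object of numbers: "x", "y", "z": the shift along the tool's x, y, z in m; "ax", "ay", "az": the turn, a rotation vector about the tool's x, y, z in rad. In form: [{"x": .., "y": .., "z": .., "ax": .., "ay": .., "az": ..}, ...]. A call has 1 to 12 rows; each row is the pose to reach, as a shift and turn from the pose commanded when the call began, along the tool's axes at that moment; what a row does not reach only later rows make up. A row lasts 1/10 s, in which the tool goes at most 50 mm and 8.59 degrees, less where a joint would pass 70% of its speed; a pose out of reach is approached as far as the arm can. A call with a gripper value outside its range is refused whole. OPENING is the opening, from 0 (shut) to 1 (fully open), set as the call begins (- or left out, the last holds). The fingers move at their own pace and stop on an object; FORCE is the grip in N (left out, the last holds). Time passes only in rows, so rows that repeat a pose let the fingers close. It gives the time, the measured TCP pose, the force, the opening and the grip force at its end, in the units of the state.
- get_obs(): the state, without advancing time (a new reading comes with each control period).
- read_camera(name): name is "scene" or "top"; returns the picture (400x640x3 uint8, red, green, blue); there is no depth.
- camera_params(name): a dict with "K" (3x3 intrinsics, pixels), "D" ([k1, k2, p1, p2, k3] as OpenCV has them; the pictures are not rectified), "origin" and "attitude" of the camera in the world. Camera axes: x right, y up, looking along -z (the intrinsics and any distortion apply to the point x, -y, -z); pixel columns grow to the right and rows downward; lengths in m; the calibration is good to about 2 mm. A picture is of the moment at which its call begins. camera_params takes no time and is no camera call.
- hand_in(): hands the job in; it is judged then, once.
The state is a dict: "t": time; "q": joint angles; "joint_vel": joint speeds; "joint_torque": joint torques, N m; "eef_pos": TCP position; "tool_rot": TCP orientation; "contact_force": force on the tool from outside, world axes, zero at the start; "torque": the same for the moment, N m; "gripper_width": opening from 0.0 (shut) to 1.0 (fully open); "grasp_force": force on a finger pad.
Only numpy, scipy, OpenCV 4.12 (cv2) and the standard library are available. Lean on these libraries where they do the work, as an engineer would, in place of code of your own. Each camera call takes 0.05 s, during which the arm holds its last target. There are 200 camera calls.

## Working session

There is one attempt and no reset: what is moved stays moved. The work goes in short steps, Python scripts to look and compute and a shell command to move; the robot and the scene stay as the last step left them, time stands still between calls to the robot, and variables do not carry over. Pictures are saved under pics/ and viewed, at most 10 in all, crops included, and the job is handed in when it is done.

```bash
mkdir -p pics; python3 - <<'E'
from station import *
import cv2
for n in ("scene","top"):
    cv2.imwrite(f"pics/{n}0.png",read_camera(n)[:,:,::-1]); print(n,camera_params(n))
o=get_obs(); print(o)
E
```

```text
scene {'K': array([[467.44373853,   0.        , 313.80331197],
       [  0.        , 467.44373853, 200.47465365],
       [  0.        ,   0.        ,   1.        ]]), 'D': array([-0.1207915,  0.       ,  0.       ,  0.       ,  0.       ]), 'origin': array([1.28890584, 0.59111808, 1.28266133]), 'attitude': array([0.43095074, 0.14771674, 0.30563131, 0.83609253])}
top {'K': array([[458.08036818,   0.        , 315.38112882],
       [  0.        , 458.08036818, 201.03853134],
       [  0.        ,   0.        ,   1.        ]]), 'D': array([-0.08304334,  0.        ,  0.        ,  0.        ,  0.        ]), 'origin': array([ 0.26887872, -0.00548187,  1.49443154]), 'attitude': array([ 0.7103719 ,  0.06887771, -0.05872562, -0.69798204])}
{'t': 0.1, 'q': array([-1.29909679,  0.47772577,  0.022353  ,  1.55636417, -0.01152991,
        1.10932102, -0.08311023]), 'joint_vel': array([-3.60037094e-04, -1.57921731e-03,  1.85551962e-04, -2.54682042e-03,
        7.78304711e-04,  6.95654736e-06, -8.50665440e-04]), 'joint_torque': array([ 3.96306859e-03, -5.97753417e+01,  1.61314096e+00, -2.81954116e+01,
        1.27475956e-02,  5.04804833e-03, -1.69893838e-06]), 'eef_pos': array([0.25005147, 0.626385  , 0.23041266]), 'tool_rot': array([-1.09331767e-04,  1.88766710e-01,  9.82021596e-01, -8.38086595e-04]), 'contact_force': array([-0.92462923,  0.44475928, -0.18279491]), 'torque': array([ 0.01269916, -0.00052299,  0.04144294]), 'grasp_force': 0.0, 'gripper_width': 0.9991729800306564}
```

View pics/scene0.png

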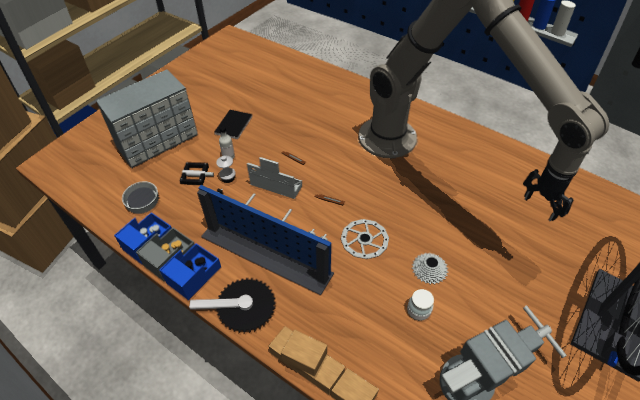

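View pics/top0.png

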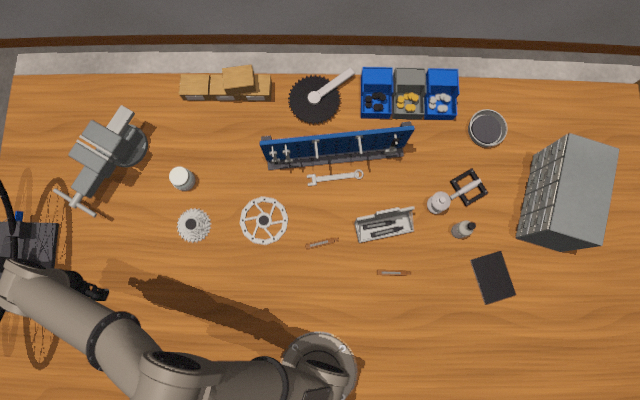

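The top view shows the tray at about (385,225) with two black levers in it, and the blue pegboard at about (338,145) with bare pegs at about (316,148) and (362,142). The spanner is at (335,178). There are two brown lever-like things, at (322,243) and (392,272). Those are look-alikes lying on the bench, so I leave them. The meant levers are the black ones in the trough. I'll confirm with one enlarged crop.

```bash
python3 - <<'E'
import cv2
a=cv2.imread("pics/top0.png")[115:255,255:455]
cv2.imwrite("pics/topc.png",cv2.resize(a,None,fx=4,fy=4,interpolation=cv2.INTER_CUBIC))
a=cv2.imread("pics/scene0.png")[145:295,190:350]
cv2.imwrite("pics/scenec.png",cv2.resize(a,None,fx=4,fy=4,interpolation=cv2.INTER_CUBIC))
E
```

```text
(no output)
```

View pics/topc.png

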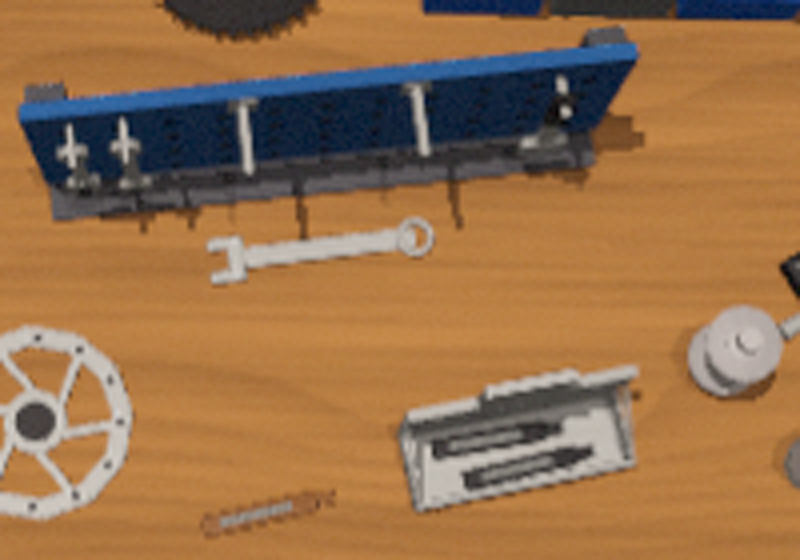

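View pics/scenec.png

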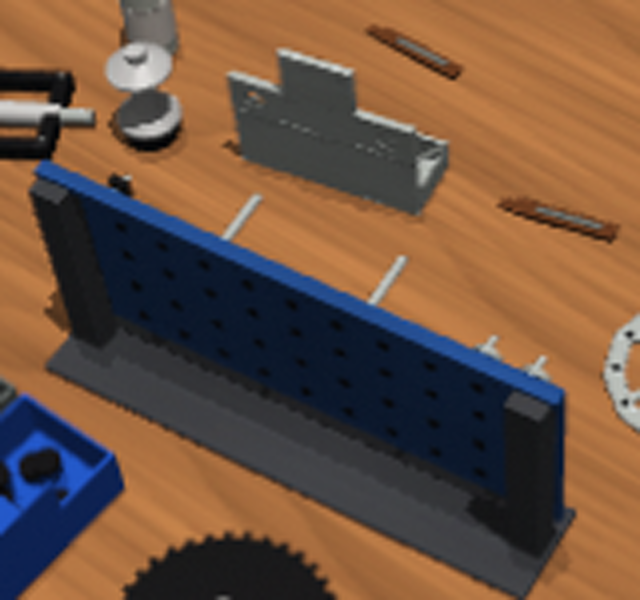

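The crops show black levers inside the tray's trough at crop (497,440) and (528,468), and the brown ones outside it. The tab top runs from (484,394) to (577,376), and the peg tips are at (249,172) and (424,152) in the top crop and (258,198) and (402,258) in the scene crop. Next I cast rays.

```bash
cat > h.py <<'E'
from station import *
import numpy as np, cv2
from scipy.spatial.transform import Rotation as R
def ray(n,u,v):
    p=camera_params(n)
    x,y=cv2.undistortPoints(np.array([[[u,v]]],float),p["K"],p["D"])[0,0]
    w,a,b,c=p["attitude"]
    d=R.from_quat([a,b,c,w]).apply([x,-y,-1]); return p["origin"],d/np.linalg.norm(d)
def onz(n,u,v,z):
    o,d=ray(n,u,v); return o+d*(z-o[2])/d[2]
def tri(pt,ps):
    (o1,d1),(o2,d2)=ray("top",*pt),ray("scene",*ps)
    A=np.stack([d1,-d2],1); s=np.linalg.lstsq(A,o2-o1,rcond=None)[0]
    a,b=o1+d1*s[0],o2+d2*s[1]; return (a+b)/2,np.linalg.norm(a-b)
def proj(n,P):
    p=camera_params(n); w,a,b,c=p["attitude"]
    q=R.from_quat([a,b,c,w]).inv().apply(np.asarray(P,float)-p["origin"])*[1,-1,-1]
    return cv2.projectPoints(q.reshape(1,-1,3),np.zeros(3),np.zeros(3),p["K"],p["D"])[0].reshape(-1,2)
E
python3 - <<'E'
from h import *
np.set_printoptions(precision=4,suppress=True)
T=lambda x,y:(255+(x+.5)/4-.5,115+(y+.5)/4-.5)
S=lambda x,y:(190+(x+.5)/4-.5,145+(y+.5)/4-.5)
for n,t,s in [("pegL",(249,172),(258,198)),("pegL?",(249,172),(402,258)),("pegR",(424,152),(258,198)),("tabL",(484,394),(355,70)),("tabR",(577,376),(279,50)),("bdL",(22,105),(562,392)),("bdR",(635,47),(40,165))]:
    print(n,*tri(T(*t),S(*s)))
def pair(n,a,b,z):
    A,B=onz("top",*T(*a),z),onz("top",*T(*b),z);d=A-B
    print(n,A[:2],B[:2],"mid",(A+B)[:2]/2,"len",np.hypot(*d[:2]),"yaw",np.arctan2(-d[0],d[1]))
pair("pegtips",(249,171),(424,151),.1945)
pair("pegroots",(243,104),(415,90),.19)
pair("board front top",(22,120),(632,61),.205)
pair("backtop",(408,417),(637,372),.11)
pair("tab",(484,394),(577,376),.159)
pair("trough front",(419,508),(636,467),.028)
pair("spanner",(215,262),(430,236),.01)
E
```

```text
pegL [ 0.6562 -0.0309  0.2503] 0.11160879669976409
pegL? [0.6359 0.0126 0.197 ] 0.0022473877849772655
pegR [ 0.6529 -0.1151  0.1964] 0.000678399654734124
tabL [ 0.4789 -0.162   0.163 ] 0.0004295298743425953
tabR [ 0.4944 -0.2319  0.1594] 0.0018370332513306528
bdL [0.6778 0.1819 0.2138] 0.004065063252461654
bdR [ 0.7323 -0.2696  0.2086] 0.00032028462526607475
pegtips [0.6367 0.0136] [ 0.654  -0.1149] mid [ 0.6453 -0.0507] len 0.12966069607874492 yaw 0.13389050527408553
pegroots [0.6895 0.019 ] [ 0.7024 -0.1087] mid [ 0.6959 -0.0448] len 0.12833569209460888 yaw 0.1005804643721096
board front top [0.6702 0.1809] [ 0.7227 -0.268 ] mid [ 0.6965 -0.0435] len 0.4519682939461583 yaw 0.1165094201831971
backtop [ 0.4684 -0.1099] [ 0.5061 -0.2857] mid [ 0.4872 -0.1978] len 0.17971416739691154 yaw 0.21105058843100338
tab [ 0.4794 -0.1623] [ 0.494  -0.2312] mid [ 0.4867 -0.1967] len 0.07043146992371771 yaw 0.20835450698202657
trough front [ 0.4068 -0.1252] [ 0.4425 -0.3   ] mid [ 0.4247 -0.2126] len 0.17843455109159517 yaw 0.20160252193849199
spanner [0.6102 0.0431] [ 0.6353 -0.1354] mid [ 0.6227 -0.0462] len 0.1802934619787244 yaw 0.1396064136756278
```

```bash
cat >> h.py <<'E'
def go(pos,yaw,tilt=0):
    """tool-frame shift and turn to put TCP at pos, tool down, closing line along yaw"""
    o=get_obs(); w,a,b,c=o["tool_rot"]; R0=R.from_quat([a,b,c,w])
    y=np.array([np.cos(yaw),np.sin(yaw),0]); z=np.array([0,0,-1.])
    R1=R.from_matrix(np.stack([np.cross(y,z),y,z],1))
    print("xyz",R0.inv().apply(np.asarray(pos)-o["eef_pos"]).round(4),"turn",(R0.inv()*R1).as_rotvec().round(4))
E
python3 -m jog '[{"x":-0.354,"y":-0.211,"z":-0.03,"az":0.65},{"x":-0.354,"y":-0.211,"z":-0.03,"az":0.65},{"x":-0.354,"y":-0.211,"z":-0.03,"az":0.65},{"x":-0.354,"y":-0.211,"z":-0.03,"az":0.65},{"x":-0.354,"y":-0.211,"z":-0.03,"az":0.65},{"x":-0.354,"y":-0.211,"z":-0.03,"az":0.65},{"x":-0.354,"y":-0.211,"z":-0.03,"az":0.65},{"x":-0.354,"y":-0.211,"z":-0.03,"az":0.65},{"x":-0.354,"y":-0.211,"z":-0.03,"az":0.65},{"x":-0.354,"y":-0.211,"z":-0.03,"az":0.65}]' 1
python3 -c "
from h import *
go([.487,-.197,.24],.207)"
```

```text
xyz [-0.5253 -0.6769 -0.0084] turn [-1.50e-03  9.00e-04  9.84e-01]validation failed for argument at $[0]...
```

```bash
python3 -m jog '[{"x":-0.354,"y":-0.211,"z":-0.03,"ax":0,"ay":0,"az":0.65},{"x":-0.354,"y":-0.211,"z":-0.03,"ax":0,"ay":0,"az":0.65},{"x":-0.354,"y":-0.211,"z":-0.03,"ax":0,"ay":0,"az":0.65},{"x":-0.354,"y":-0.211,"z":-0.03,"ax":0,"ay":0,"az":0.65},{"x":-0.354,"y":-0.211,"z":-0.03,"ax":0,"ay":0,"az":0.65},{"x":-0.354,"y":-0.211,"z":-0.03,"ax":0,"ay":0,"az":0.65},{"x":-0.354,"y":-0.211,"z":-0.03,"ax":0,"ay":0,"az":0.65},{"x":-0.354,"y":-0.211,"z":-0.03,"ax":0,"ay":0,"az":0.65},{"x":-0.354,"y":-0.211,"z":-0.03,"ax":0,"ay":0,"az":0.65},{"x":-0.354,"y":-0.211,"z":-0.03,"ax":0,"ay":0,"az":0.65}]' 1
python3 -c "
from h import *
go([.487,-.197,.24],.207)"
```

```text
t: 1.1
eef_pos: [0.5024, 0.2968, 0.2613]
tool_rot: [0.0, 0.495, 0.869, -0.0]
contact_force: [-1.1, 0.5, -1.2]
gripper_width: 1.0
grasp_force: 0.0
xyz [-0.4168 -0.2652  0.0217] turn [2.000e-04 9.000e-04 3.284e-01]
```

```bash
python3 -m jog '[{"x":-0.417,"y":-0.265,"z":0.021,"ax":0,"ay":0,"az":0.328},{"x":-0.417,"y":-0.265,"z":0.021,"ax":0,"ay":0,"az":0.328},{"x":-0.417,"y":-0.265,"z":0.021,"ax":0,"ay":0,"az":0.328},{"x":-0.417,"y":-0.265,"z":0.021,"ax":0,"ay":0,"az":0.328},{"x":-0.417,"y":-0.265,"z":0.021,"ax":0,"ay":0,"az":0.328},{"x":-0.417,"y":-0.265,"z":0.021,"ax":0,"ay":0,"az":0.328},{"x":-0.417,"y":-0.265,"z":0.021,"ax":0,"ay":0,"az":0.328},{"x":-0.417,"y":-0.265,"z":0.021,"ax":0,"ay":0,"az":0.328},{"x":-0.417,"y":-0.265,"z":0.021,"ax":0,"ay":0,"az":0.328},{"x":-0.417,"y":-0.265,"z":0.021,"ax":0,"ay":0,"az":0.328},{"x":-0.417,"y":-0.265,"z":0.021,"ax":0,"ay":0,"az":0.328},{"x":-0.417,"y":-0.265,"z":0.021,"ax":0,"ay":0,"az":0.328}]' 1
python3 - <<'E'
from h import *
t=read_camera("top");s=read_camera("scene")
a=cv2.resize(t[170:260,330:460],None,fx=3,fy=3,interpolation=2);b=cv2.resize(s[120:210,220:350],None,fx=3,fy=3,interpolation=2)
cv2.imwrite("pics/above.png",np.hstack([a,b])[:,:,::-1]); go([.487,-.197,.123],.207)
E
```

```text
t: 2.3
eef_pos: [0.4886, -0.193, 0.2398]
tool_rot: [-0.001, 0.628, 0.778, 0.0]
contact_force: [0.0, 0.1, 0.4]
gripper_width: 0.996
grasp_force: 0.0
xyz [-0.0052 -0.0032  0.1169] turn [-0.0004 -0.0014  0.0099]
```

View pics/above.png

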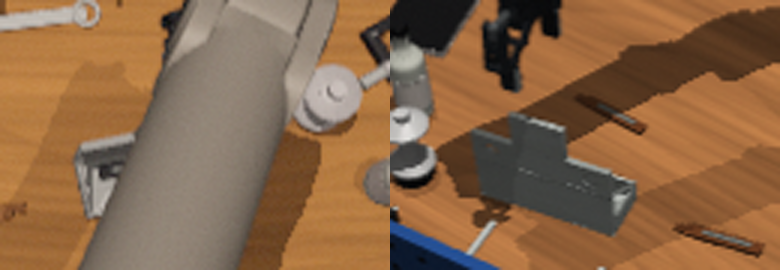

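The picture shows the open fingers above the tab (scene crop about (505,75) over the tab at (540,130)), and the tray is undisturbed. I'll descend.

```bash
python3 -m jog '[{"x":0,"y":0,"z":0.045,"ax":0,"ay":0,"az":0},{"x":0,"y":0,"z":0.09,"ax":0,"ay":0,"az":0},{"x":0,"y":0,"z":0.1,"ax":0,"ay":0,"az":0},{"x":0,"y":0,"z":0.11,"ax":0,"ay":0,"az":0},{"x":0,"y":0,"z":0.117,"ax":0,"ay":0,"az":0},{"x":0,"y":0,"z":0.117,"ax":0,"ay":0,"az":0},{"x":0,"y":0,"z":0.117,"ax":0,"ay":0,"az":0}]' 1
python3 -c "
from h import *
go([.487,-.197,.123],.207)"
```

```text
t: 3.1
eef_pos: [0.4893, -0.1944, 0.1244]
tool_rot: [0.001, 0.628, 0.778, 0.001]
contact_force: [-0.0, 0.3, 0.5]
gripper_width: 1.001
grasp_force: 0.0
xyz [-0.0021 -0.0028  0.0014] turn [0.0019 0.0006 0.006 ]
```

```bash
python3 -m jog '[{"x":-0.002,"y":-0.003,"z":0.001,"ax":0,"ay":0,"az":0.006},{"x":-0.002,"y":-0.003,"z":0.001,"ax":0,"ay":0,"az":0.006},{"x":-0.002,"y":-0.003,"z":0.001,"ax":0,"ay":0,"az":0.006}]' 1
python3 -m jog '[{"x":0,"y":0,"z":0,"ax":0,"ay":0,"az":0},{"x":0,"y":0,"z":0,"ax":0,"ay":0,"az":0},{"x":0,"y":0,"z":0,"ax":0,"ay":0,"az":0},{"x":0,"y":0,"z":0,"ax":0,"ay":0,"az":0},{"x":0,"y":0,"z":0,"ax":0,"ay":0,"az":0},{"x":0,"y":0,"z":0,"ax":0,"ay":0,"az":0},{"x":0,"y":0,"z":0,"ax":0,"ay":0,"az":0},{"x":0,"y":0,"z":0,"ax":0,"ay":0,"az":0},{"x":0,"y":0,"z":0,"ax":0,"ay":0,"az":0},{"x":0,"y":0,"z":0,"ax":0,"ay":0,"az":0}]' 0 60
```

```text
t: 3.4
eef_pos: [0.4859, -0.197, 0.1227]
tool_rot: [0.0, 0.63, 0.776, 0.0]
contact_force: [-0.3, -0.8, 0.3]
gripper_width: 1.001
grasp_force: 0.0
t: 4.4
eef_pos: [0.4854, -0.1968, 0.122]
tool_rot: [-0.0, 0.63, 0.776, -0.0]
contact_force: [0.1, 0.3, -4.8]
gripper_width: 0.088
grasp_force: 59.8
```

```bash
python3 -m jog '[{"x":0,"y":0,"z":-0.003,"ax":0,"ay":0,"az":0},{"x":0,"y":0,"z":-0.009,"ax":0,"ay":0,"az":0},{"x":0,"y":0,"z":-0.018,"ax":0,"ay":0,"az":0},{"x":0,"y":0,"z":-0.03,"ax":0,"ay":0,"az":0},{"x":0,"y":0,"z":-0.043,"ax":0,"ay":0,"az":0},{"x":0,"y":0,"z":-0.056,"ax":0,"ay":0,"az":0},{"x":0,"y":0,"z":-0.069,"ax":0,"ay":0,"az":0},{"x":0,"y":0,"z":-0.082,"ax":0,"ay":0,"az":0},{"x":0,"y":0,"z":-0.092,"ax":0,"ay":0,"az":0},{"x":0,"y":0,"z":-0.1,"ax":0,"ay":0,"az":0},{"x":0,"y":0,"z":-0.105,"ax":0,"ay":0,"az":0},{"x":0,"y":0,"z":-0.105,"ax":0,"ay":0,"az":0}]'
python3 -c "
from h import *
go([.6155,-.0542,.2265],.118)"
```

```text
t: 5.6
eef_pos: [0.4862, -0.1969, 0.2279]
tool_rot: [0.0, 0.63, 0.776, 0.0]
contact_force: [-0.0, 0.1, -6.0]
gripper_width: 0.088
grasp_force: 59.7
xyz [0.113  0.1559 0.0015] turn [0.001  0.0002 0.0891]
```

```bash
python3 -m jog '[{"x":0.003,"y":0.004,"z":0,"ax":0,"ay":0,"az":0.003},{"x":0.01,"y":0.014,"z":0,"ax":0,"ay":0,"az":0.01},{"x":0.022,"y":0.031,"z":0,"ax":0,"ay":0,"az":0.02},{"x":0.036,"y":0.05,"z":0,"ax":0,"ay":0,"az":0.03},{"x":0.05,"y":0.07,"z":0,"ax":0,"ay":0,"az":0.04},{"x":0.064,"y":0.089,"z":0,"ax":0,"ay":0,"az":0.05},{"x":0.078,"y":0.108,"z":0,"ax":0,"ay":0,"az":0.06},{"x":0.091,"y":0.126,"z":0,"ax":0,"ay":0,"az":0.07},{"x":0.102,"y":0.141,"z":0,"ax":0,"ay":0,"az":0.08},{"x":0.109,"y":0.151,"z":0.001,"ax":0,"ay":0,"az":0.086},{"x":0.113,"y":0.156,"z":0.001,"ax":0,"ay":0,"az":0.089},{"x":0.113,"y":0.156,"z":0.001,"ax":0,"ay":0,"az":0.089}]'
python3 -m jog '[{"x":0,"y":0,"z":0,"ax":0,"ay":0,"az":0},{"x":0,"y":0,"z":0,"ax":0,"ay":0,"az":0}]'
python3 - <<'E'
from h import *
t=read_camera("top");s=read_camera("scene")
cv2.imwrite("pics/st_top.png",t[:,:,::-1]);cv2.imwrite("pics/st_sc.png",s[:,:,::-1])
a=cv2.resize(t[115:205,280:410],None,fx=3,fy=3,interpolation=2);b=cv2.resize(s[150:290,190:350],None,fx=4,fy=4,interpolation=2)
c=np.zeros((560,800,3),np.uint8); c[:,:640]=b
cv2.imwrite("pics/stage.png",b[:,:,::-1]);cv2.imwrite("pics/stage_t.png",cv2.resize(t[105:215,270:430],None,fx=4,fy=4,interpolation=2)[:,:,::-1]); go([.6155,-.0542,.2265],.118)
E
```

```text
t: 6.8
eef_pos: [0.6155, -0.0536, 0.2259]
tool_rot: [-0.0, 0.664, 0.748, -0.0]
contact_force: [-0.5, 0.1, -5.4]
gripper_width: 0.083
grasp_force: 59.8
t: 7.0
eef_pos: [0.6147, -0.0555, 0.2264]
tool_rot: [0.0, 0.665, 0.747, -0.0]
contact_force: [-0.4, 0.2, -4.8]
gripper_width: 0.083
grasp_force: 59.8
xyz [0.0008 0.0007 0.    ] turn [ 0.0001  0.     -0.0014]
```

View pics/stage.png

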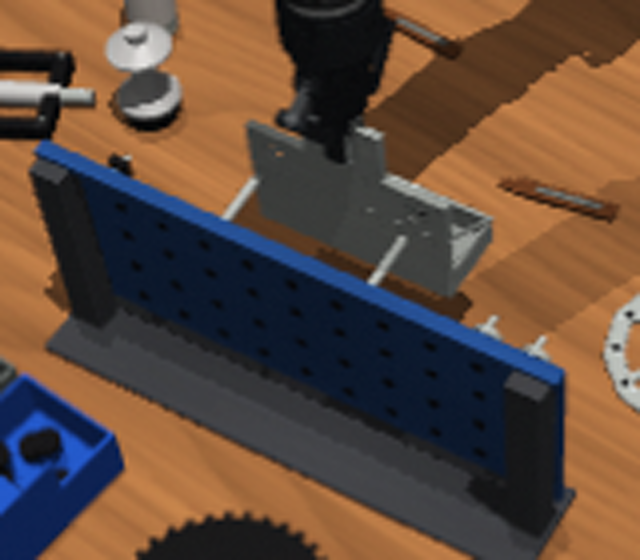

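View pics/stage_t.png

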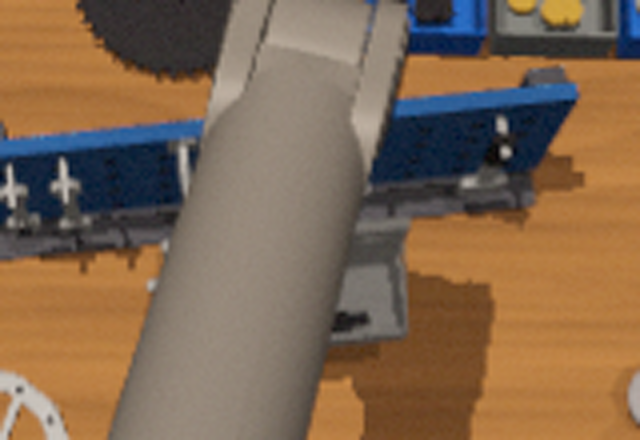

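The scene crop shows the tray held upright in front of the pegs, with the right hole at crop (279,154), the left hole near (422,215), and peg tips at (255,182) and (402,240). In the top crop the arm hides most of the tray, but a lever is visible in it at (350,320). I'll compare predicted hole and corner pixels with the image.

```bash
python3 - <<'E'
from h import *
np.set_printoptions(precision=2,suppress=True)
o=get_obs(); w,a,b,c=o["tool_rot"]; Rt=R.from_quat([a,b,c,w]).as_matrix()
X=Rt[:,1]; Z=-Rt[:,2]; Y=np.cross(Z,X)
if X[0]<0: X,Y=-X,-Y
tab=o["eef_pos"]+Z*.012
P={k:tab+X*.004+Y*y+Z*z for k,y,z in [("holeL",.065,-.044),("holeR",-.065,-.044),("tabtopL",.035,.025),("backtopR",-.09,-.024),("backtopL",.09,-.024),("botL",.09,-.134),("botR",-.09,-.134)]}
im=cv2.imread("pics/st_sc.png")
for k,p in P.items(): u=proj("scene",p)[0]; print(k,u,"crop",(u-[190,150]+.5)*4-.5)
hsv=cv2.cvtColor(im,cv2.COLOR_BGR2HSV)
for k in("holeL","holeR"):
    u,v=proj("scene",P[k])[0].round().astype(int)
    print(k);print(hsv[v-5:v+6,u-6:u+7,1])
E
```

```text
holeL [294.83 204.07] crop [420.82 217.79]
holeR [258.82 188.66] crop [276.77 156.13]
tabtopL [284.86 185.33] crop [380.95 142.81]
backtopR [251.4  181.51] crop [247.09 127.55]
backtopL [301.78 202.91] crop [448.6  213.13]
botL [303.05 225.13] crop [453.69 302.01]
botR [255.38 204.04] crop [263.03 217.65]
holeL
[[ 8 12  8  8 10  8  8  8  8  8  9  8 30]
 [ 8  4 12  8  8  4 10 11 10 10 10 10  7]
 [ 4  4  5  9  8  9  4 12  6  8  9 10 10]
 [ 8  8  8 13 15  8  4  8  8  8  4  9  9]
 [12  8  8 12  8  5  0  6  9  8  4  8  8]
 [ 4  4  8  5 10 12  8  4  8  8  8  4  8]
 [ 8 10  8  4 10  7  9  9  8  4  8  8  7]
 [ 8  8  8 12  8  8  8  8  4  8  8  8  4]
 [ 8 12  8 12  8  4  4 12  8  8  8  8 11]
 [ 8  7  4 12  4  8 10  5  6  4  8  8 11]
 [11  6  7 12  8  8  8  8  8  8 12  4  8]]
holeR
[[  9   9   9   4  12   7   6   5   5  11  45  92  73]
 [  9  13   9   4  13   9   9   8   6   6   5   8   9]
 [ 13   9   9   5  60  48   8  13  13   8  10  11   6]
 [  9   9   4   9   4   8   8   9   9   9   9   8   7]
 [  9  13   9   4   4   4 120 105   9   9   9   9   9]
 [ 12   9   4   9   8   8   8   8   4   9   9   9   9]
 [ 84   4   8   8   9   4   8  13   9   4   9  13   9]
 [ 84  13   9   9   4   4   9   4   4   4   8   4   4]
 [110   9   9   9   4   8   9   4   4   9   8   8   4]
 [112   7   8   9   4   9   9   4   8   4   0   4   9]
 [ 32   8   7   4   9   9   4   4   9   9   4   9   4]]
```

```bash
python3 - <<'E'
from h import *
for p in [(.6367,.0136,.1945),(.654,-.1149,.1945),(.6367,.0136,.1985),(.6367-.0006,.0136+.005,.1945)]: print((proj("scene",p)[0]-[190,150]+.5)*4-.5)
E
```

```text
[404.09530028 241.60000414]
[257.92825873 180.71668762]
[403.80105121 238.24827033]
[409.9081966  244.10644096]
```

The seen and predicted pixels agree within 2–3 mm, which is inside the ±5 mm clearance. I'll go onto the pegs slowly.

```bash
python3 -m jog '[{"x":0.001,"y":0.004,"z":0.001,"ax":0,"ay":0,"az":0},{"x":0.001,"y":0.01,"z":0.001,"ax":0,"ay":0,"az":0},{"x":0.001,"y":0.016,"z":0.001,"ax":0,"ay":0,"az":0},{"x":0.001,"y":0.022,"z":0.001,"ax":0,"ay":0,"az":0},{"x":0.001,"y":0.027,"z":0.001,"ax":0,"ay":0,"az":0},{"x":0.001,"y":0.032,"z":0.001,"ax":0,"ay":0,"az":0},{"x":0.001,"y":0.036,"z":0.001,"ax":0,"ay":0,"az":0},{"x":0.001,"y":0.039,"z":0.001,"ax":0,"ay":0,"az":0},{"x":0.001,"y":0.042,"z":0.001,"ax":0,"ay":0,"az":0},{"x":0.001,"y":0.042,"z":0.001,"ax":0,"ay":0,"az":0}]'
python3 - <<'E'
from h import *
o=get_obs(); print(o["contact_force"],o["torque"])
s=read_camera("scene")
cv2.imwrite("pics/in1.png",cv2.resize(s[165:245,230:330],None,fx=7,fy=7,interpolation=2)[:,:,::-1])
E
```

```text
t: 8.1
eef_pos: [0.6572, -0.0481, 0.2252]
tool_rot: [0.0, 0.664, 0.748, 0.0]
contact_force: [0.5, -0.5, -6.4]
gripper_width: 0.083
grasp_force: 59.7
[ 0.46271155 -0.51076735 -6.41207619] [ 0.06725029 -0.00479159 -0.06520894]
```

View pics/in1.png

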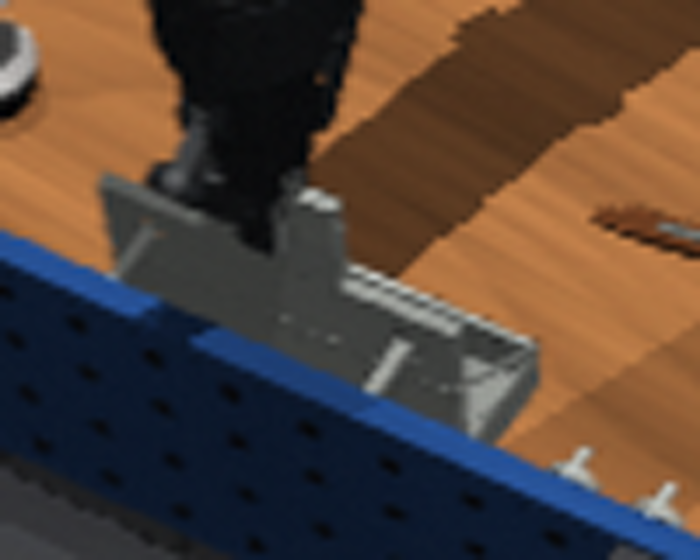

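The crop shows both pegs entering the holes, at (150,230) and (402,345), with no contact force though the rear is about 16 mm past the tips. I continue towards the panel, following the pegs' slope.

```bash
python3 -m jog '[{"x":0,"y":0.003,"z":0,"ax":0,"ay":0,"az":0},{"x":0,"y":0.007,"z":0.0005,"ax":0,"ay":0,"az":0},{"x":0,"y":0.012,"z":0.001,"ax":0,"ay":0,"az":0},{"x":0,"y":0.017,"z":0.0015,"ax":0,"ay":0,"az":0},{"x":0,"y":0.022,"z":0.002,"ax":0,"ay":0,"az":0},{"x":0,"y":0.026,"z":0.002,"ax":0,"ay":0,"az":0},{"x":0,"y":0.029,"z":0.0025,"ax":0,"ay":0,"az":0},{"x":0,"y":0.031,"z":0.0025,"ax":0,"ay":0,"az":0},{"x":0,"y":0.032,"z":0.0025,"ax":0,"ay":0,"az":0},{"x":0,"y":0.032,"z":0.0025,"ax":0,"ay":0,"az":0}]'
python3 -m jog '[{"x":0,"y":0.001,"z":0,"ax":0,"ay":0,"az":0},{"x":0,"y":0.002,"z":0,"ax":0,"ay":0,"az":0},{"x":0,"y":0.003,"z":0.0005,"ax":0,"ay":0,"az":0},{"x":0,"y":0.004,"z":0.0005,"ax":0,"ay":0,"az":0}]'
```

```text
t: 9.15
eef_pos: [0.6887, -0.0445, 0.2228]
tool_rot: [-0.0, 0.664, 0.748, -0.0]
contact_force: [0.8, 0.3, -5.4]
gripper_width: 0.086
grasp_force: 59.8
t: 9.55
eef_pos: [0.6927, -0.0439, 0.2222]
tool_rot: [-0.0, 0.664, 0.748, -0.0]
contact_force: [0.2, -0.1, -6.0]
gripper_width: 0.085
grasp_force: 59.8
```

```bash
python3 -m jog '[{"x":0,"y":0.001,"z":0,"ax":0,"ay":0,"az":0},{"x":0,"y":0.002,"z":0,"ax":0,"ay":0,"az":0},{"x":0,"y":0.002,"z":0,"ax":0,"ay":0,"az":0}]'
python3 -m jog '[{"x":0,"y":0.001,"z":0,"ax":0,"ay":0,"az":0},{"x":0,"y":0.002,"z":0,"ax":0,"ay":0,"az":0},{"x":0,"y":0.002,"z":0,"ax":0,"ay":0,"az":0}]'
```

```text
t: 9.85
eef_pos: [0.6931, -0.044, 0.222]
tool_rot: [-0.001, 0.664, 0.747, -0.001]
contact_force: [-5.0, 0.4, -1.6]
gripper_width: 0.088
grasp_force: 60.3
t: 10.15
eef_pos: [0.6933, -0.044, 0.2218]
tool_rot: [-0.003, 0.664, 0.747, -0.002]
contact_force: [-11.4, 0.0, 1.4]
gripper_width: 0.083
grasp_force: 60.8
```

Contact with the panel is at the expected place. I'll back off the press slightly and lower onto the pegs.

```bash
python3 -m jog '[{"x":0,"y":-0.002,"z":0,"ax":0,"ay":0,"az":0},{"x":0,"y":-0.003,"z":0.001,"ax":0,"ay":0,"az":0},{"x":0,"y":-0.003,"z":0.002,"ax":0,"ay":0,"az":0},{"x":0,"y":-0.003,"z":0.003,"ax":0,"ay":0,"az":0},{"x":0,"y":-0.003,"z":0.003,"ax":0,"ay":0,"az":0}]'
python3 -m jog '[{"x":0,"y":0,"z":0.001,"ax":0,"ay":0,"az":0},{"x":0,"y":0,"z":0.002,"ax":0,"ay":0,"az":0},{"x":0,"y":0,"z":0.002,"ax":0,"ay":0,"az":0}]'
```

```text
t: 10.65
eef_pos: [0.6931, -0.0442, 0.219]
tool_rot: [-0.0, 0.664, 0.747, -0.001]
contact_force: [-5.2, -0.4, -3.4]
gripper_width: 0.087
grasp_force: 60.2
t: 10.95
eef_pos: [0.6931, -0.0442, 0.2172]
tool_rot: [-0.0, 0.664, 0.748, -0.001]
contact_force: [-5.2, -0.5, -2.3]
gripper_width: 0.081
grasp_force: 60.2
```

```bash
python3 -m jog '[{"x":0,"y":0,"z":0.001,"ax":0,"ay":0,"az":0},{"x":0,"y":0,"z":0.001,"ax":0,"ay":0,"az":0}]'
python3 -m jog '[{"x":0,"y":0,"z":0.001,"ax":0,"ay":0,"az":0},{"x":0,"y":0,"z":0.001,"ax":0,"ay":0,"az":0}]'
```

```text
t: 11.15
eef_pos: [0.6932, -0.0442, 0.217]
tool_rot: [-0.0, 0.664, 0.747, -0.0]
contact_force: [-7.7, -0.5, 2.8]
gripper_width: 0.088
grasp_force: 61.1
t: 11.35
eef_pos: [0.6932, -0.0442, 0.2169]
tool_rot: [-0.0, 0.664, 0.747, -0.0]
contact_force: [-9.1, 1.1, 7.6]
gripper_width: 0.09
grasp_force: 61.8
```

The weight is on the pegs (hole z ≈ 0.185, as expected). I'll release and retreat upward.

```bash
python3 -m jog '[{"x":0,"y":0,"z":0,"ax":0,"ay":0,"az":0},{"x":0,"y":0,"z":0,"ax":0,"ay":0,"az":0},{"x":0,"y":0,"z":0,"ax":0,"ay":0,"az":0},{"x":0,"y":0,"z":0,"ax":0,"ay":0,"az":0},{"x":0,"y":0,"z":0,"ax":0,"ay":0,"az":0},{"x":0,"y":0,"z":0,"ax":0,"ay":0,"az":0}]' 0.5
python3 -m jog '[{"x":0,"y":0,"z":-0.005,"ax":0,"ay":0,"az":0},{"x":0,"y":0,"z":-0.015,"ax":0,"ay":0,"az":0},{"x":0,"y":0,"z":-0.03,"ax":0,"ay":0,"az":0},{"x":0,"y":0,"z":-0.05,"ax":0,"ay":0,"az":0},{"x":0,"y":0,"z":-0.075,"ax":0,"ay":0,"az":0},{"x":0,"y":0,"z":-0.1,"ax":0,"ay":0,"az":0},{"x":0,"y":0,"z":-0.12,"ax":0,"ay":0,"az":0},{"x":0,"y":0,"z":-0.12,"ax":0,"ay":0,"az":0}]'
python3 - <<'E'
from h import *
t=read_camera("top");s=read_camera("scene")
a=cv2.resize(t[105:225,270:430],None,fx=2.5,fy=2.5,interpolation=2);b=cv2.resize(s[140:260,210:340],None,fx=2.5,fy=2.5,interpolation=2)
cv2.imwrite("pics/end.png",np.hstack([a,b])[:,:,::-1])
E
```

```text
t: 11.95
eef_pos: [0.6938, -0.0438, 0.2152]
tool_rot: [0.0, 0.664, 0.748, 0.0]
contact_force: [0.4, 0.3, -0.3]
gripper_width: 0.5
grasp_force: 0.0
t: 12.75
eef_pos: [0.6953, -0.0447, 0.3404]
tool_rot: [0.003, 0.664, 0.747, 0.002]
contact_force: [-0.2, -0.2, -0.7]
gripper_width: 0.503
grasp_force: 0.0
```

View pics/end.png

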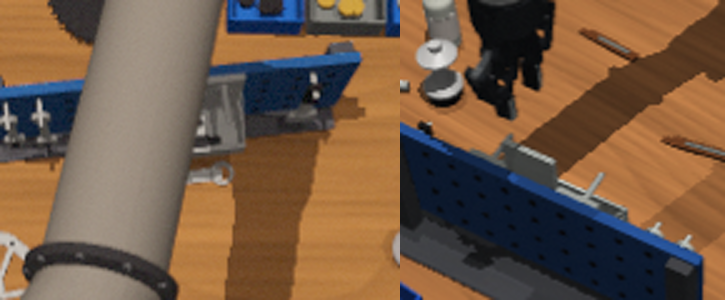

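The end crop shows the tab standing at (530,165) just behind the panel's top edge, and a peg sticking out through the tray at (595,185). I'll move the arm clear and use the last picture to verify.

```bash
python3 -m jog '[{"x":0.03,"y":-0.02,"z":0,"ax":0,"ay":0,"az":0},{"x":0.07,"y":-0.04,"z":0,"ax":0,"ay":0,"az":0},{"x":0.11,"y":-0.06,"z":0,"ax":0,"ay":0,"az":0},{"x":0.15,"y":-0.08,"z":0,"ax":0,"ay":0,"az":0},{"x":0.19,"y":-0.1,"z":0,"ax":0,"ay":0,"az":0},{"x":0.23,"y":-0.12,"z":0,"ax":0,"ay":0,"az":0},{"x":0.27,"y":-0.14,"z":0,"ax":0,"ay":0,"az":0},{"x":0.3,"y":-0.15,"z":0,"ax":0,"ay":0,"az":0},{"x":0.32,"y":-0.16,"z":0,"ax":0,"ay":0,"az":0},{"x":0.32,"y":-0.16,"z":0,"ax":0,"ay":0,"az":0}]'
python3 - <<'E'
from h import *
t=read_camera("top");s=read_camera("scene")
a=cv2.resize(t[115:195,290:390],None,fx=4,fy=4,interpolation=2);b=cv2.resize(s[170:250,230:330],None,fx=4,fy=4,interpolation=2)
cv2.imwrite("pics/end2.png",np.hstack([a,b])[:,:,::-1])
# expected tab-top corners of a well hung tray (face mid .697,-.0445, yaw .118)
X=np.array([.993,.1177,0]);Y=np.array([-.1177,.993,0]);M=np.array([.697,-.0445,0])
for y,z,x in [(.035,.254,0),(-.035,.254,0),(.065,.1945,-.056),(-.065,.1945,-.056),(.09,.123,-.068),(-.09,.123,-.068)]:
    p=M+X*x+Y*y+[0,0,z]; print(y,z,"top",(proj("top",p)[0]-[290,115]+.5)*4-.5,"scene",(proj("scene",p)[0]-[230,170]+.5)*4-.5+[400,0])
E
```

```text
t: 13.85
eef_pos: [0.4943, 0.2588, 0.3342]
tool_rot: [-0.001, 0.662, 0.75, -0.001]
contact_force: [0.4, 0.1, -0.8]
gripper_width: 0.502
grasp_force: 0.0
0.035 0.254 top [142.50862974  72.08666996] scene [565.27936313 145.31579531]
-0.035 0.254 top [240.65813159  62.48040733] scene [483.71076445 109.63959475]
0.065 0.1945 top [109.07043067 174.878071  ] scene [646.35964405 158.96980241]
-0.065 0.1945 top [284.9493175  157.50415266] scene [501.37866822  96.27402688]
0.09 0.123 top [ 79.24776145 218.18648932] scene [686.97609455 217.86420257]
-0.09 0.123 top [311.07693398 195.19721945] scene [493.87890994 132.74437804]
```

View pics/end2.png

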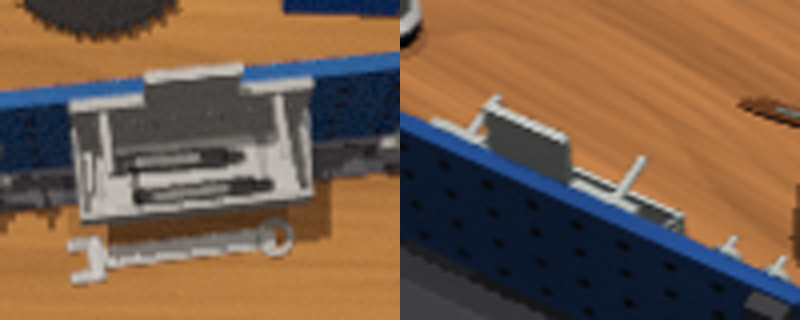

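The tray hangs as predicted: tab top at (145,70)–(243,65) against (142,72)–(241,62). Both pegs are through the holes, both levers are in the trough, and the spanner has not moved. The hand is clear.

```bash
python3 -c "
from station import *
print(hand_in())"
```

```text
the job is handed in; nothing more can be done
None
```

I hung the tray on both pegs, flush against the board and with both tyre levers still in the trough. I handed the job in after about 14 s of robot time; `hand_in()` returned no verdict.

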